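# Set the transit lock of a laboratory balance

### The job

Set the balance's transit lock so that it can be moved: with the fingertips turn the orange slotted disc, by pushing one of its upright white pegs, until its slot lines up with the steel bar, and only then push the red tab so that the bar goes through the disc and fully home into the keeper. Only push, gently: do not grip the disc or the bar, and leave the dish, the weight and everything else where they stand.

Things in the scene. Friction and masses are not known exactly. Their poses are not given: they have to be found in the camera images.
- balance: low white and blue-grey balance fixed to the bench; its flat top, the deck, is 50 mm above the bench. Origin on the bench surface under the disc's axis; y along the bar's travel, from the tab towards the keeper, x towards the pan. It spans x -70 to 225 and y -190 to 80 mm. Two low aluminium guide rails flank the bar at y -142 to -50 mm (30 mm over both, 14 mm above the deck)
- pan (a point): centre of the top of the balance's round steel pan, 116 mm across, 59 mm above the bench; not part of the job
- keeper (a point): top of the aluminium keeper that receives the bar's nose beyond the disc: 24 mm long along the bar, 34 mm wide, 17 mm above the deck; this point is 60 mm from the disc's axis
- lock_disc (a joint): angle of the slotted disc, rad, anticlockwise from above. The slot lies along the bar at 0 and again at pi: it runs right across, so either will do. Starts between 0.5 and 2.64; end stops at -0.35 and 3.49. Light friction (about 1.5 N at a peg), no spring, stays where left. Slot 15 mm wide with flared mouths: within about 0.1 rad the bar still enters and straightens the disc; farther off it is stopped
- lock_bar (a joint): slide of the steel bar, m: 0 drawn back as at the start, 0.100 fully home, with the nose in the keeper against a firm rubber stop (gives about 1 mm per 5 N). About 1.5 N of friction, no spring, stays where it is left. If the slot is not lined up the disc stops the nose within the first 20 mm
- disc_centre (a point): point on the disc's axis at its top face, 18 mm above the deck (68 mm above the bench). The disc is 80 mm across; this frame turns with it: y along the slot, x towards peg A, z up
- peg_a (a point): centre of the top of one of the two upright white pegs of the disc, 10 mm across, standing 26 mm above the disc's top face (its top 94 mm above the bench), 28 mm from the disc's axis, at right angles to the slot
- peg_b (a point): the same for the other peg, opposite to peg A
- tab_back (a point): centre of the back face of the bar's red push tab, the face to push on, 32 mm above the deck and, with the bar drawn back, 160 mm from the disc's axis. The tab is 40 mm wide across the bar, 10 mm thick along it, and spans 19 to 45 mm above the deck. y along the bar towards the disc (the way to push), z up
- bar_nose (a point): tip of the bar's nose, 10 mm above the deck. The bar is 10 mm wide, 10 mm high (5 to 15 mm above the deck) and 115 mm long from nose to tab back; its last 12 mm taper to 4 mm width
- dish: Bystander, to be left alone: small clear glass weighing dish, 72 mm across, 18 mm high, standing on the balance's steel pan; origin under its centre
- weight: Bystander, to be left alone: brass calibration weight with a knob, 24 mm across, 40 mm high, standing on the balance's deck beside the pan; origin under its centre
- vial: Bystander, to be left alone: small glass vial with white cap, 28 mm across, 50 mm high, on the bench near the tail end of the bar; origin under its centre
- reagent: Bystander, to be left alone: amber reagent bottle with black cap, 60 mm across, 130 mm high, on the bench; origin under its centre
- beaker: Bystander, to be left alone: glass beaker, 64 mm across the rim, 75 mm high, on the bench at the keeper's end of the balance; origin under its centre
- spatula: Bystander, to be left alone: laboratory spatula with blue handle, 190 mm long, lying on the bench to the left; origin under its middle
- marker: Bystander, to be left alone: black marker pen, 130 mm long, lying on the bench to the right; origin under its middle

How it is judged (in metres and radians):
On the way, in this order (a step that is already met when the one before it is completed fails the run):
1. the disc's slot is lined up with the bar (within 0.15 rad) while the bar is still outside it (slid less than 25 mm) (angle between the y axis of disc_centre and the y axis of tab_back, either way round below 0.15 rad and value of joint lock_bar below 0.025 m), for 0.1 s.
2. the bar is pushed through the slot, home into the keeper (value of joint lock_bar above 0.095 m and angle between the y axis of disc_centre and the y axis of tab_back, either way round below 0.09 rad), for 0.1 s.
At the end, for the whole second after the job is handed in: The bar is through the disc's slot and home in the keeper (slid at least 95 of its 100 mm), at rest, with the slot along the bar within 0.09 rad, and every bystander is within 20 mm of where it stood (all of step 2 and velocity of joint lock_bar between -0.01 and 0.01 m/s and distance of each of dish, weight, vial, reagent, beaker, spatula, marker from where it was at the start of the episode below 0.02 m); the robot touches nothing.
It fails at once if the disc is gripped or forced (over 35 N from the fingers) (contact force between the fingers and lock_disc above 35 N).
It fails at once if the bar is gripped or rammed (over 35 N from the fingers) (contact force between the fingers and lock_bar above 35 N).
It fails at once if a bystander is lifted or pushed away (moved over 20 mm) (distance of any of dish, weight, vial, reagent, beaker, spatula, marker from where it was at the start of the episode above 0.02 m).
It also fails if it takes over 48 s, if anything falls off the work surface, if the arm or the gripper's body presses on something with over 40 N, if the wrist force passes 120 N, or if a joint passes its speed limit or range.

### The arm

A 6-joint arm with a two-finger parallel gripper is mounted at the origin on the work surface. World frame = base frame: x ahead of the robot, y to its left, z up, the work surface at z = 0. Lengths are in mm, angles in rad, forces in N, time in s.
With the tool pointing down it reaches from about 225 to 875 mm from the base axis. Payload 3.4 kg.
Tool frame: the origin (TCP) lies between the finger pads; the fingertips stand 22 mm ahead of it and the grasp point (between the pads) lies 3 mm ahead of it; z points along the fingers, y is the direction in which the jaws open and shut (so a half turn about z gives the same grasp; the last joint's range is limited). The gripper opens to 85 mm and grips with 20 to 120 N. Pads are 22 mm wide; open, the fingers measure 114 mm over their backs; the gripper's body (76 mm by 85 mm) begins 54 mm behind the grasp point. The pads swing forward as they close: fully open they stand 13 mm farther back than shut.
Start: joints at [1.06, 0.276, 1.505, -0, 1.361, -0.121], TCP at [218.52, 531.892, 253.328] pointing down, gripper open.
Joint ranges: [-2.89, 2.89], [-0.75, 2.08], [0.22, 2.7], [-1.18, 4.32], [0.11, 2.71], [-2.7, 2.7]. Speed limits (rad/s): [2.57, 2.57, 3.14, 3.14, 3.14, 3.14].

### API

Orientations are given as a rotation vector (axis times angle).
In Python, from workcell import readout, imaging, ticket gives the robot as it stands. The module is installed in compiled form; this text tells all that it offers.
- The arm moves only by the tool play_rows, never from a script. Its argument "commands" is a list of rows, each a list of 3 entries, a list of its own where there are three numbers: the opening in per cent of the stroke, from 0 (shut) to 100 (fully open), then the shift along the tool's x, y, z in m, then the turn, a rotation vector about the tool's x, y, z in degrees. In form: [[fingers, [dx, dy, dz], [wx, wy, wz]], ...]. A call has 1 to 20 rows; each row shifts and turns the pose as measured when the row begins, along the tool's axes as they then stand; what a row does not reach is not made up. A row lasts 1/8 s, in which the tool goes at most 62.5 mm and 10.7 degrees, less where a joint would pass 70% of its speed; a pose out of reach is approached as far as the arm can. A call with a gripper value outside its range is refused whole. The fingers move at their own pace and stop on an object; "grip_force" is the grip in N (left out, the last holds). Time passes only in rows, so rows that do not move let the fingers close. It gives the time, the measured TCP pose, the force and the opening at its end, in the units of the state.
- readout.observe(): the state, without advancing time (a new reading comes with each control period).
- imaging.grab_frame(name): name is "scene" or "side" or "wrist"; returns the picture (400x640x3 uint8, blue, green, red); there is no depth.
- imaging.get_calibration(name): a dict with "camera_matrix" (3x3 intrinsics, pixels), "rvec" (rotation vector, rad) and "tvec" (3), from world to camera coordinates, as OpenCV has them; the wrist camera has in their place "mount" (4x4, takes a point from camera to tool coordinates, whose origin is the TCP and whose axes are the flange's). Camera axes: x right, y down, z forward; pixel columns grow to the right and rows downward; lengths in mm; the calibration is good to about 2 mm. A picture is of the moment at which its call begins: read the wrist's pose just before it. get_calibration takes no time and is no camera call.
- ticket.hand_in(): hands the job in, once; it reports no verdict.
The state is a dict: "clock": time; "q": joint angles; "joint_velocities": joint speeds; "effort": joint torques, N m; "ee_pos": TCP position; "eef_rot": TCP orientation; "contact_force": force on the tool from outside, world axes, zero at the start; "moment": the same for the moment, N m; "opening": opening from 0.0 (shut) to 1.0 (fully open).
Only numpy, scipy, OpenCV 4.12 (cv2) and the standard library are available. Lean on these libraries where they do the work, as an engineer would, in place of code of your own. Each camera call takes 0.05 s, during which the arm holds its last target.

## Working session

There is one attempt and no reset: what is moved stays moved. The work goes in short steps, Python scripts to look and compute and a tool call to move; the robot and the scene stay as the last step left them, time stands still between calls to the robot, and variables do not carry over. Pictures are saved under pics/ and viewed, and the job is handed in when it is done.

Besides the shell and the picture viewer there is one more tool, called as name([rows], argument=value, ...), one row to a line, values as JSON. play_rows: Moves the arm, as the interface text tells. Its arguments: {"type":"object","properties":{"commands":{"type":"array"},"grip_force":{"type":"number"}},"required":["commands"]}

```bash
mkdir -p pics; cat > h.py <<'E'
import numpy as np, cv2
from workcell import readout, imaging, ticket
def cam(name):
    c=imaging.get_calibration(name);K=np.array(c['camera_matrix'],float)
    if 'mount' in c:
        s=readout.observe();M=np.array(c['mount'],float)
        R,_=cv2.Rodrigues(np.array(s['eef_rot'],float));T=np.eye(4);T[:3,:3]=R;T[:3,3]=s['ee_pos']
        W=T@M; return K,W[:3,:3],W[:3,3]
    R,_=cv2.Rodrigues(np.array(c['rvec'],float));t=np.array(c['tvec'],float).ravel()
    return K,R.T,-R.T@t
def onz(C,u,v,z):
    K,R,o=C;d=R@np.linalg.solve(K,np.array([u,v,1.]));return o+d*(z-o[2])/d[2]
def proj(C,p):
    K,R,o=C;q=K@(R.T@(np.array(p,float)-o));return q[:2]/q[2]
E
python3 - <<'E'
from h import *
for n in ['scene','side','wrist']:
    C=cam(n);im=imaging.grab_frame(n);cv2.imwrite(f'pics/{n}0.png',im);print(n,C[2],C[0][0,0],C[1][:,2])
print(readout.observe())
E
```

```text
scene [1075.46191786  794.05082493  994.44533807] 382.7951261177273 [-0.39402916 -0.59815923 -0.69781556]
side [    5.75475196 -1067.00213553   875.87186689] 437.8785969335797 [ 0.381516    0.73614561 -0.55904846]
wrist [143.04987363 563.16493612 374.69862559] 357.5167281034499 [ 0.2954756  -0.12357355 -0.94732452]
{'clock': 0.15, 'q': array([ 1.05998948e+00,  2.76449657e-01,  1.50581425e+00, -2.42560414e-05,
        1.36067499e+00, -1.21007612e-01]), 'joint_velocities': array([ 0.00276954, -0.00112778, -0.00413027, -0.00171943,  0.00013167,
        0.00215124]), 'effort': array([ 1.48765357e-03, -4.17143619e+01, -2.46032792e+01, -2.46471200e-04,
        7.68151134e-03,  3.36783167e-06]), 'ee_pos': array([218.3493976 , 531.55862164, 252.64962206]), 'eef_rot': array([-6.08341548e-01, -3.08172594e+00,  2.02135772e-03]), 'contact_force': array([-0.76020202, -0.18299864, -0.58595379]), 'moment': array([-0.00017408, -0.02170242, -0.02000554]), 'opening': 1.0003073590490816}
```

View pics/scene0.png

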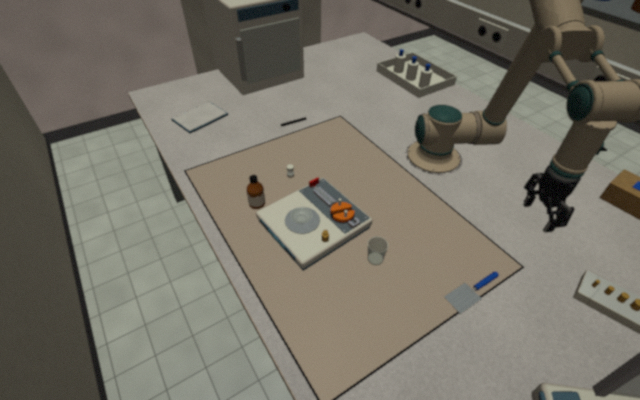

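View pics/side0.png

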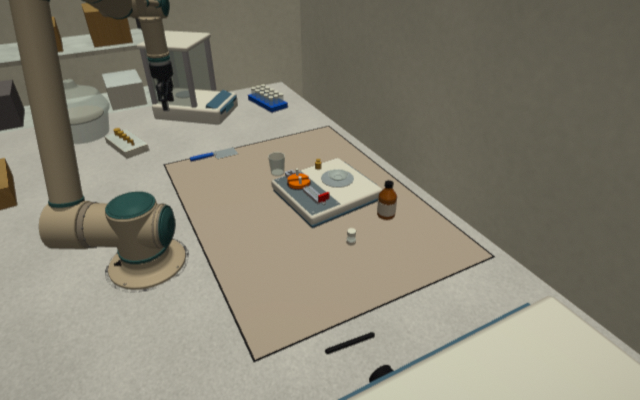

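View pics/wrist0.png

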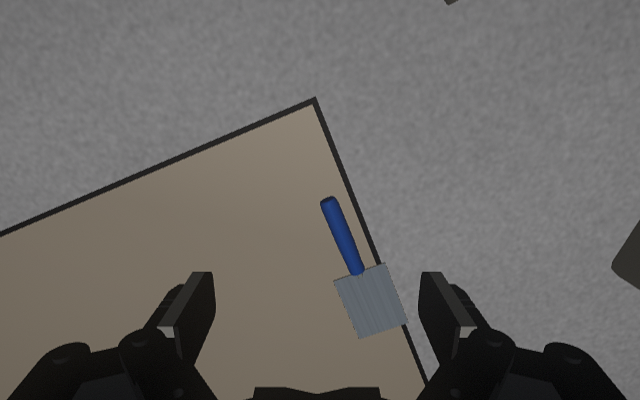

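The scene camera shows the orange disc at about (343,211) and the red tab at (314,182). The side camera shows them at (298,181) and (323,197). I'll measure these first, coarsely.

```bash
python3 - <<'E'
from h import *
for n in ['scene','side']:
    C=cam(n);im=cv2.imread(f'pics/{n}0.png');h=cv2.cvtColor(im,cv2.COLOR_BGR2HSV)
    for nm,lo,hi,z in [('orange',(6,200,150),(14,255,255),68),('red',(0,200,90),(4,255,255),82)]:
        m=cv2.inRange(h,lo,hi)
        k,l,st,ce=cv2.connectedComponentsWithStats(m)
        for i in range(1,k):
            if st[i,4]>15: print(n,nm,st[i],ce[i],onz(C,*ce[i],z))
    x0,y0,w,hh=(245,160,140,110) if n=='scene' else (255,140,150,110)
    cv2.imwrite(f'pics/{n}0c.png',cv2.resize(im[y0:y0+hh,x0:x0+w],None,fx=5,fy=5,interpolation=cv2.INTER_CUBIC))
E
```

```text
scene orange [332 203  18   7  75] [339.8  206.08] [532.68814824  86.40560829  68.        ]
scene orange [334 211  20   8  76] [343.86842105 214.96052632] [544.32396447 126.6487381   68.        ]
side red [319 193   9   4  17] [323.05882353 194.41176471] [557.41214886 -42.14430256  82.        ]
```

View pics/scene0c.png

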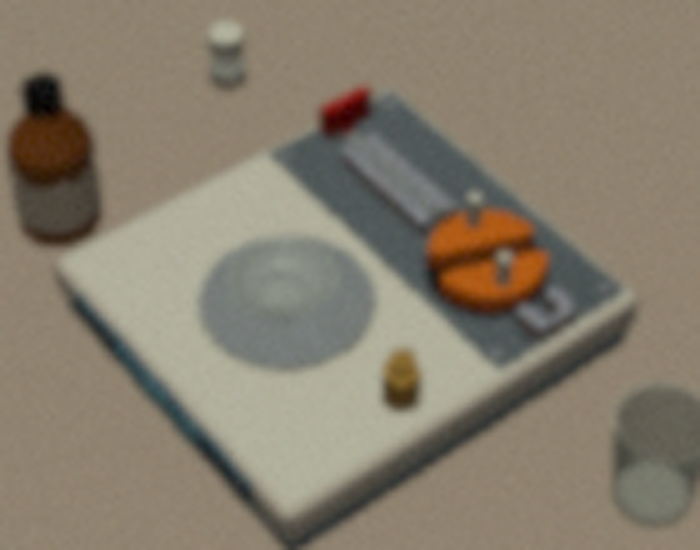

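View pics/side0c.png

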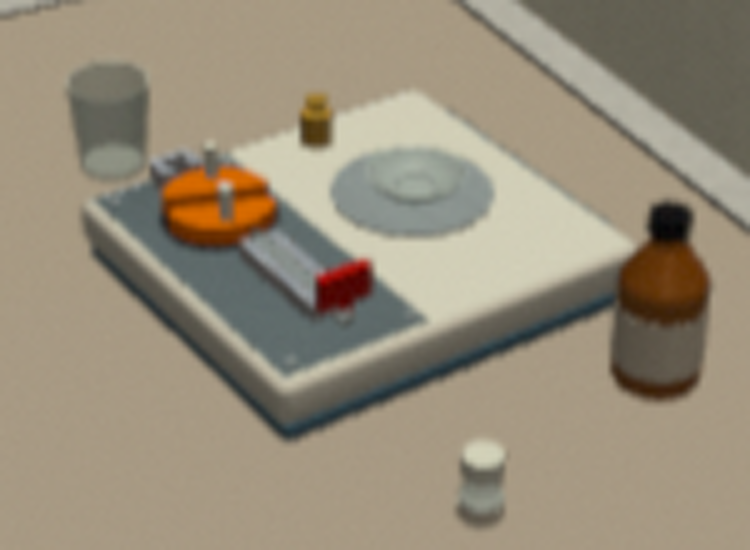

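```bash
python3 - <<'E'
from h import *
s=readout.observe();R,_=cv2.Rodrigues(np.array(s['eef_rot']));print(R.round(3))
d=np.array([560,-30,330])-s['ee_pos'];print(R.T@d)
print(np.array(imaging.get_calibration('wrist')['mount']).round(3))
C=cam('side');im=cv2.imread('pics/side0.png')
for p in [(296,170.5),(300,178)]: print(onz(C,*p,94))
C=cam('scene')
for p in [(339.7,199.3),(345.7,211.8)]: print(onz(C,*p,94))
E
```

```text
[[-0.925  0.38  -0.001]
 [ 0.38   0.925 -0.001]
 [ 0.    -0.001 -1.   ]]
[-529.40291459 -389.71133324  -76.90208963]
[[ 0.00000e+00 -9.47000e-01 -3.20000e-01  8.16730e+01]
 [ 1.00000e+00  1.00000e-03 -0.00000e+00  5.18000e-01]
 [ 1.00000e-03 -3.20000e-01  9.47000e-01 -1.22147e+02]
 [ 0.00000e+00  0.00000e+00  0.00000e+00  1.00000e+00]]
[536.26751892 115.42161124  94.        ]
[527.26068637  65.0911799   94.        ]
[530.4630709   80.46148966  94.        ]
[546.31863057 137.24881225  94.        ]
```

play_rows([
  [0,[-0.038,-0.0225,-0.0034],[0,0,0]],
  [0,[-0.038,-0.0225,-0.0034],[0,0,0]],
  [0,[-0.038,-0.0225,-0.0034],[0,0,0]],
  [0,[-0.038,-0.0225,-0.0034],[0,0,0]],
  [0,[-0.038,-0.0225,-0.0034],[0,0,0]],
  [0,[-0.038,-0.0225,-0.0034],[0,0,0]],
  [0,[-0.038,-0.0225,-0.0034],[0,0,0]],
  [0,[-0.038,-0.0225,-0.0034],[0,0,0]],
  [0,[-0.038,-0.0225,-0.0034],[0,0,0]],
  [0,[-0.038,-0.0225,-0.0034],[0,0,0]],
  [0,[-0.038,-0.0225,-0.0034],[0,0,0]],
  [0,[-0.038,-0.0225,-0.0034],[0,0,0]],
  [0,[-0.038,-0.0225,-0.0034],[0,0,0]],
  [0,[-0.038,-0.0225,-0.0034],[0,0,0]],
  [0,[0,0,0],[0,0,-9]],
  [0,[0,0,0],[0,0,-9]],
  [0,[0,0,0],[0,0,-9]],
], grip_force=20)

```text
clock: 2.28
ee_pos: [602.1, 21.1, 295.1]
eef_rot: [0.152, -3.129, 0.004]
contact_force: [-0.4, -0.1, 0.8]
opening: -0.002
```

```bash
python3 - <<'E'
from h import *
s=readout.observe();R,_=cv2.Rodrigues(np.array(s['eef_rot']));print(R.round(3),s['ee_pos'],s['opening'],s['clock'])
np.savez('w1.npz',*cam('wrist'))
im=imaging.grab_frame('wrist');cv2.imwrite('pics/w1.png',im)
E
```

```text
[[-0.995 -0.097 -0.008]
 [-0.097  0.995 -0.003]
 [ 0.009 -0.002 -1.   ]] [602.09984451  21.14297325 295.10063089] -0.0022998365293932137 2.275
```

View pics/w1.png

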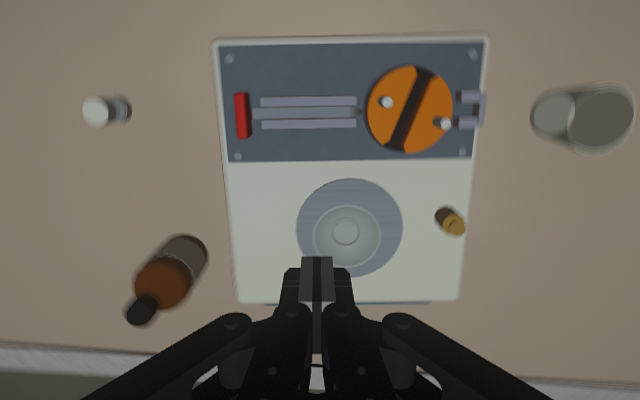

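Clear view: disc at (409,110), pegs at (387,102) and (445,124), slot running from (425,70) to (395,148), tab at (242,115).

```bash
cat > meas.py <<'E'
from h import *
import sys
C=cam('wrist');s=readout.observe();im=imaging.grab_frame('wrist');cv2.imwrite(f'pics/{sys.argv[1]}.png',im)
print(s['clock'],np.round(s['ee_pos'],1),np.abs(s['joint_velocities']).max())
h=cv2.cvtColor(im,cv2.COLOR_BGR2HSV)
def comps(m,a):
    k,l,st,ce=cv2.connectedComponentsWithStats(m);return [(l==i,st[i],ce[i]) for i in range(1,k) if st[i,4]>=a]
om=cv2.inRange(h,(6,150,80),(16,255,255)); om[:, :250]=0
pts=np.concatenate([np.argwhere(l)[:,::-1] for l,st,ce in comps(om,150)])
e=cv2.fitEllipse(cv2.convexHull(pts.astype(np.int32)));print('disc',e,onz(C,*e[0],68))
D=onz(C,*e[0],68)
hull=np.array([onz(C,*p,68)[:2] for p in pts])
for l,st,ce in comps(om,150): print(' half',st,ce,onz(C,*ce,68))
rm=cv2.inRange(h,(0,150,60),(5,255,255))|cv2.inRange(h,(170,150,60),(180,255,255))
for l,st,ce in comps(rm,80): print('red',st,ce,onz(C,*ce,95))
x,y,w,hh=cv2.boundingRect(cv2.convexHull(pts.astype(np.int32)))
pm=cv2.inRange(h,(0,0,150),(180,80,255))
mm=np.zeros_like(pm);mm[y-15:y+hh+15,x-15:x+w+15]=1
for l,st,ce in comps(pm*mm,15): print('white',st,ce,onz(C,*ce,94))
E
python3 meas.py w2; python3 - <<'E'
import cv2
im=cv2.imread('pics/w2.png')[20:180,200:520];cv2.imwrite('pics/w2c.png',cv2.resize(im,None,fx=2.5,fy=2.5,interpolation=cv2.INTER_CUBIC))
E
```

```text
2.325 [602.   21.2 295. ] 0.2624559231959234
disc ((410.4140319824219, 111.16856384277344), (82.19328308105469, 89.0195083618164), 39.29814147949219) [536.77943998 103.74140892  68.        ]
 half [ 368   68   51   78 2104] [390.60123574 103.61074144] [531.81942574  83.88269373  68.        ]
 half [ 404   79   50   76 1966] [430.14038657 119.08799593] [542.14306311 123.83456549  68.        ]
red [235  91  14  46 491] [241.65173116 113.38289206] [552.41912702 -50.45489572  95.        ]
white [384  99  10  10  79] [388.73417722 103.62025316] [531.25752954  77.03470497  94.        ]
white [442 122  10  10  74] [446.18918919 126.63513514] [545.68163153 131.15965509  94.        ]
white [353 162 116   8 927] [410.4412082  165.50377562] [583.68665371 105.91093797  94.        ]
```

View pics/w2c.png

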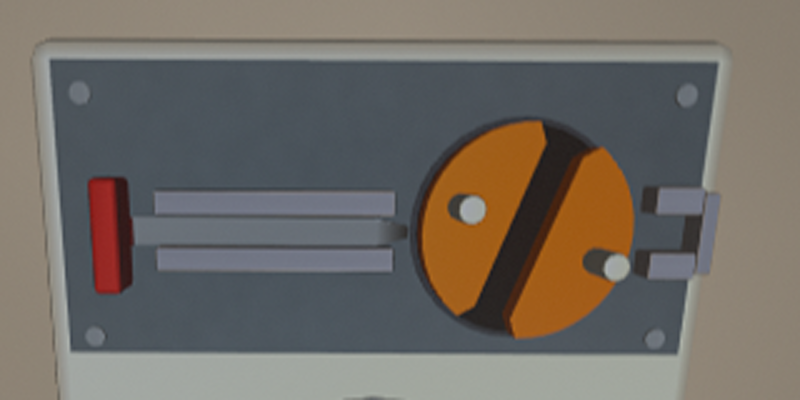

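play_rows([
  [0,[0,0,0],[0,0,10]],
  [0,[0,0,0],[0,0,10]],
  [0,[0.0177,0.0154,0.024],[0,0,0]],
  [0,[0.0177,0.0154,0.024],[0,0,0]],
  [0,[0.0177,0.0154,0.024],[0,0,0]],
  [0,[0.0177,0.0154,0.024],[0,0,0]],
  [0,[0.0177,0.0154,0.024],[0,0,0]],
  [0,[0.0177,0.0154,0.015],[0,0,0]],
  [0,[0,0,0],[0,0,0]],
])

```text
clock: 3.5
ee_pos: [521.8, 142.9, 155.5]
eef_rot: [-0.465, -3.099, 0.008]
contact_force: [-0.2, 0.1, 0.5]
opening: 0.006
```

```bash
cat > rel.py <<'E'
from h import *
D=np.array([537.7,104.]);xb=np.array([.995,.096]);yb=np.array([-.096,.995])
s=readout.observe();R,_=cv2.Rodrigues(np.array(s['eef_rot']));p=s['ee_pos']
a=np.degrees(np.arctan2(xb@R[:2,0],-(yb@R[:2,0])))  # unused
n=-R[:2,0];phi=np.degrees(np.arctan2(xb@n,-(yb@n)))
# tool push dir n=(sin phi,-cos phi)
d=p[:2]-D
print('clock',s['clock'],'pos',np.round(p,1),'bal',(d@xb).round(1),(d@yb).round(1),'phi',phi.round(1),'tilt',R[:2,2].round(3),'q6',s['q'][5].round(2),'F',np.round(s['contact_force'],1))
print('R',R.round(3).tolist())
E
python3 rel.py; python3 meas.py w3
```

```text
clock 3.5 pos [521.8 142.9 155.5] bal -12.1 40.2 phi 67.4 tilt [-0.009 -0.004] q6 -1.13 F [-0.2  0.1  0.5]
R [[-0.956, 0.293, -0.009], [0.293, 0.956, -0.004], [0.008, -0.006, -1.0]]
3.5 [521.8 142.9 155.5] 0.03196426796812408
disc ((256.1171875, 257.4248962402344), (93.7862548828125, 145.1710205078125), 66.24198913574219) [535.80575355  97.12457104  68.        ]
 half [ 275  203   53   87 2421] [295.8983891  238.15572078] [530.31240073 126.26540107  68.        ]
 half [250 213  10  97 544] [252.94485294 273.29779412] [546.19209315  91.0886296   68.        ]
red [ 16 337  48  50 827] [ 39.58524788 361.39661427] [553.24781173 -51.21384544  95.        ]
```

View pics/w3.png

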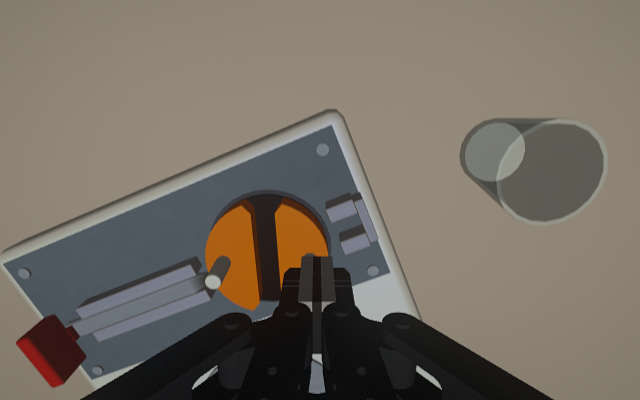

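play_rows([
  [0,[0,-0.0055,0.012],[0,0,1]],
  [0,[0,0,0.018],[0,0,0]],
  [0,[0,0,0.015],[0,0,0]],
  [0,[0,0,0.008],[0,0,0]],
  [0,[0,0,0],[0,0,0]],
])

```text
clock: 4.18
ee_pos: [525.0, 133.1, 102.5]
eef_rot: [0.506, 3.1, -0.008]
contact_force: [0.4, -0.0, 0.6]
opening: 0.003
```

```bash
python3 rel.py; python3 meas.py w4
```

```text
clock 4.175 pos [525.  133.1 102.5] bal -9.9 30.1 phi 65.9 tilt [-0.001 -0.005] q6 -1.12 F [ 0.4 -0.   0.6]
R [[-0.948, 0.318, -0.001], [0.318, 0.948, -0.005], [-0.001, -0.005, -1.0]]
4.175 [525.  133.1 102.5] 0.008982255874537977
disc ((300.4633483886719, 300.7510986328125), (102.32111358642578, 149.08302307128906), 161.49887084960938) [545.73812624 117.7397906   68.        ]
 half [ 278  226   64   56 1494] [300.23025435 249.00066934] [518.15864078 127.30965411  68.        ]
 half [250 266   8  56 240] [252.2875     301.14166667] [538.21754516  94.28387364  68.        ]
```

View pics/w4.png

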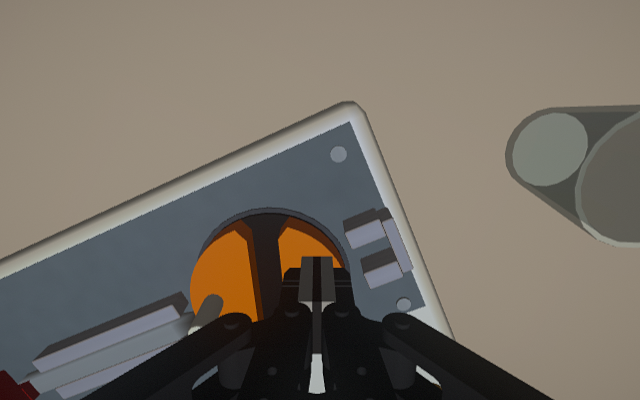

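play_rows([
  [0,[-0.002,0.002,0.002],[0,0,0]],
  [0,[-0.003,0,0.001],[0,0,0]],
  [0,[-0.0035,0.0017,0],[0,0,7]],
  [0,[-0.0035,0.0017,0],[0,0,7]],
])

```text
clock: 4.72
ee_pos: [537.6, 135.0, 100.7]
eef_rot: [-0.892, -3.011, 0.006]
contact_force: [-3.0, 0.6, 0.4]
opening: 0.001
```

```bash
python3 rel.py; python3 meas.py w5
```

```text
clock 4.725 pos [537.6 135.  100.7] bal 2.9 30.9 phi 51.5 tilt [-0.002 -0.003] q6 -0.87 F [-3.   0.6  0.4]
R [[-0.839, 0.544, -0.002], [0.544, 0.839, -0.003], [0.0, -0.004, -1.0]]
4.725 [537.6 135.  100.7] 0.9894020995653393
disc ((317.83990478515625, 301.7103271484375), (70.12520599365234, 172.4579315185547), 156.7575225830078) [558.14057206 123.08294414  68.        ]
 half [ 274  220   66   81 1960] [296.11020408 248.46785714] [527.57263345 130.47066522  68.        ]
```

View pics/w5.png

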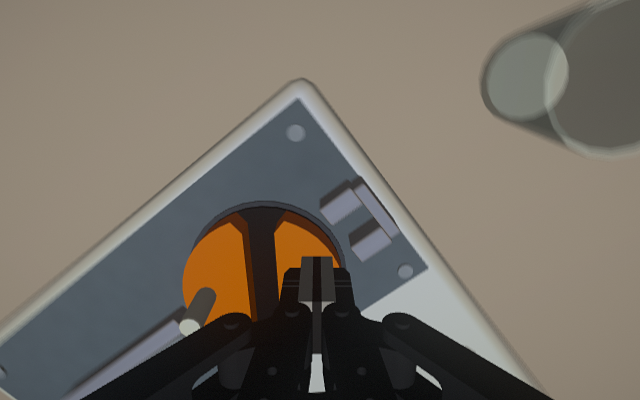

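play_rows([
  [0,[-0.0035,0.0018,0],[0,0,7]],
  [0,[-0.0035,0.0018,0],[0,0,7]],
  [0,[-0.0035,0.0018,0],[0,0,7]],
  [0,[-0.0035,0.0018,0],[0,0,7]],
  [0,[0,0,0],[0,0,0]],
])

```text
clock: 5.4
ee_pos: [552.2, 132.0, 100.8]
eef_rot: [-1.604, -2.698, 0.005]
contact_force: [0.5, -0.1, 0.1]
opening: 0.0
```

```bash
python3 rel.py; python3 meas.py w6
```

```text
clock 5.4 pos [552.2 132.  100.8] bal 17.1 26.5 phi 23.0 tilt [-0.004 -0.001] q6 -0.38 F [ 0.5 -0.1  0.1]
R [[-0.478, 0.878, -0.004], [0.878, 0.478, -0.001], [0.001, -0.004, -1.0]]
5.4 [552.2 132.  100.8] 0.008483271313556544
disc ((335.56182861328125, 340.2957763671875), (77.62185668945312, 258.58380126953125), 155.63658142089844) [584.13015269  95.82959981  68.        ]
 half [ 272  222   66   79 1932] [294.09161491 249.25931677] [540.59920044 132.34924233  68.        ]
```

View pics/w6.png

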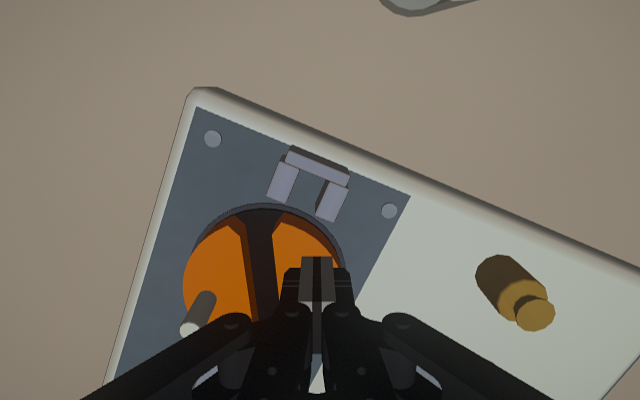

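```bash
cat > slot.py <<'E'
from h import *
import sys
D=np.array([537.7,104.]);xb=np.array([.995,.096]);yb=np.array([-.096,.995])
C=cam('wrist');im=imaging.grab_frame('wrist');cv2.imwrite(f'pics/{sys.argv[1]}.png',im)
h=cv2.cvtColor(im,cv2.COLOR_BGR2HSV)
om=cv2.inRange(h,(6,150,110),(16,255,255))
r0,r1=int(sys.argv[2]),int(sys.argv[3]); c=int(sys.argv[4])
P=[];Q=[]
for v in range(r0,r1):
    a=np.flatnonzero(om[v,:c]); b=np.flatnonzero(om[v,c:])
    if len(a):P.append(onz(C,a.max()+.5,v,68)[:2]-D)
    if len(b):Q.append(onz(C,c+b.min()-.5,v,68)[:2]-D)
for n,X in (('L',P),('R',Q)):
    if len(X)<6: continue
    X=np.array(X,np.float32);vx,vy,x,y=cv2.fitLine(X,cv2.DIST_HUBER,0,.01,.01).ravel()
    d=np.array([vx,vy]);pb=np.array([x,y]);th=np.degrees(np.arctan2(-(d@xb),d@yb));nrm=np.array([-vy,vx])
    print(n,'theta',((th+90)%180-90).round(2),'offset',(pb@nrm).round(2),len(X))
E
python3 slot.py w7 250 285 260;python3 - <<'E'
import cv2
im=cv2.imread('pics/w7.png')[190:340,160:360];cv2.imwrite('pics/w7c.png',cv2.resize(im,None,fx=3,fy=3))
E
```

```text
L theta 26.89 offset -7.56 35
R theta 26.53 offset 7.49 35
```

View pics/w7c.png

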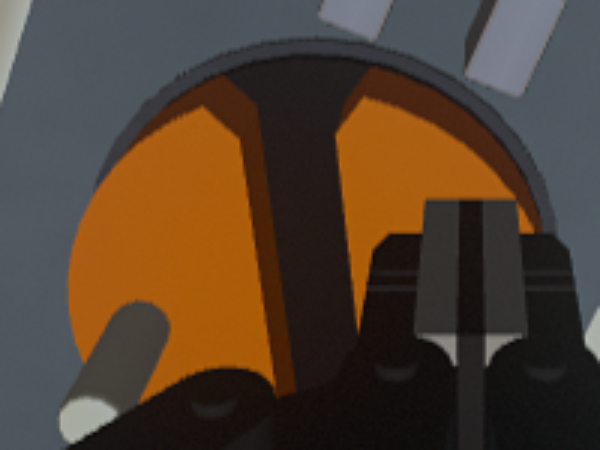

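play_rows([
  [0,[-0.0035,0.0019,0],[0,0,7]],
  [0,[-0.0035,0.0019,0],[0,0,7]],
  [0,[-0.003,0.0016,0],[0,0,6]],
  [0,[0,0,0],[0,0,0]],
])

```text
clock: 6.0
ee_pos: [560.5, 126.3, 101.1]
eef_rot: [-2.05, -2.376, 0.002]
contact_force: [-0.2, 0.9, 0.4]
opening: -0.002
```

```bash
python3 rel.py; python3 slot.py w8 250 285 260
```

```text
clock 6.0 pos [560.5 126.3 101.1] bal 24.8 20.0 phi 2.9 tilt [-0.004  0.001] q6 -0.05 F [-0.2  0.9  0.4]
R [[-0.147, 0.989, -0.004], [0.989, 0.147, 0.001], [0.002, -0.004, -1.0]]
L theta 9.05 offset -7.51 35
R theta 9.32 offset 7.7 35
```

play_rows([
  [0,[-0.0022,0.0005,0],[0,0,2]],
  [0,[-0.002,0.0003,0],[0,0,1]],
  [0,[0,0,0],[0,0,0]],
])

```text
clock: 6.42
ee_pos: [562.3, 122.8, 101.3]
eef_rot: [-2.111, -2.322, -0.001]
contact_force: [-0.2, 0.3, -0.2]
opening: -0.0
```

```bash
python3 rel.py; python3 slot.py w9 250 285 260
```

```text
clock 6.425 pos [562.3 122.8 101.3] bal 26.2 16.3 phi -0.1 tilt [-0.002  0.003] q6 -0.0 F [-0.2  0.3 -0.2]
R [[-0.095, 0.996, -0.002], [0.996, 0.095, 0.003], [0.003, -0.002, -1.0]]
L theta 1.5 offset -7.45 35
R theta 1.98 offset 7.85 35
```

```bash
python3 - <<'E'
from h import *
D=np.array([537.7,104.]);xb=np.array([.995,.096]);yb=np.array([-.096,.995])
C=(*[np.load('w1.npz')[f'arr_{i}'] for i in range(3)],)
for n,u,v,z in [('reagent base',183,258,0),('reagent cap',142,309,130),('vial cap',96,110,50),('vial base',122,110,0),('tab',242,115,95)]:
    d=onz(C,u,v,z)[:2]-D;print(n,(d@xb).round(),(d@yb).round())
E
```

```text
reagent base 190.0 -263.0
reagent cap 176.0 -253.0
vial cap -0.0 -310.0
vial base 3.0 -310.0
tab 1.0 -155.0
```

play_rows([
  [0,[0.006,0,0],[0,0,0]],
  [0,[0.005,0,-0.01],[0,0,0]],
  [0,[0,0,-0.025],[0,0,0]],
  [0,[0,0,-0.025],[0,0,0]],
  [0,[0,0,0],[0,0,0]],
])

```text
clock: 7.1
ee_pos: [561.3, 134.4, 164.8]
eef_rot: [-2.11, -2.325, 0.001]
contact_force: [0.0, -0.2, -0.8]
opening: 0.001
```

```bash
python3 rel.py; python3 slot.py w10 250 280 260
```

```text
clock 7.1 pos [561.3 134.4 164.8] bal 26.4 28.0 phi 0.0 tilt [-0.002  0.001] q6 0.02 F [ 0.  -0.2 -0.8]
R [[-0.097, 0.995, -0.002], [0.995, 0.097, 0.001], [0.001, -0.002, -1.0]]
L theta -2.86 offset -11.5 30
R theta -2.86 offset -11.5 30
```

View pics/w10.png

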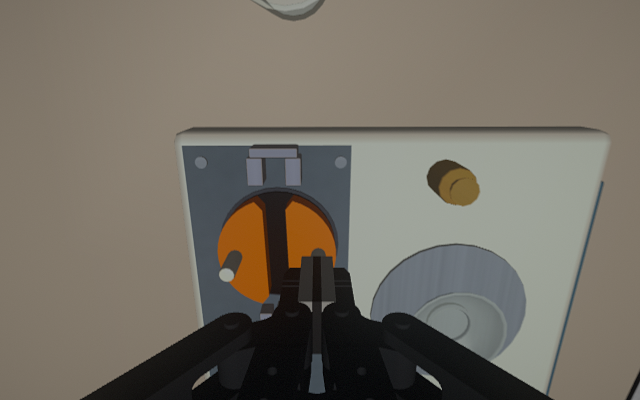

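Slot is in line with the keeper gap and the finger is clear. Next, behind the tab.

play_rows([
  [0,[-0.032,-0.0037,0],[0,0,0]],
  [0,[-0.032,-0.0037,0],[0,0,0]],
  [0,[-0.032,-0.0037,0],[0,0,0]],
  [0,[-0.032,-0.0037,0],[0,0,0]],
  [0,[-0.032,-0.0037,0],[0,0,0]],
  [0,[-0.032,-0.0037,0],[0,0,0]],
  [0,[-0.032,-0.0037,0],[0,0,0]],
  [0,[0,0,0],[0,0,0]],
  [0,[0,0,0],[0,0,0]],
])

```text
clock: 8.28
ee_pos: [550.0, -95.4, 152.9]
eef_rot: [-2.095, -2.315, 0.019]
contact_force: [-0.2, -0.0, 0.0]
opening: 0.002
```

```bash
python3 rel.py; python3 slot.py w11 50 85 260
```

```text
clock 8.275 pos [550.  -95.4 152.9] bal -6.9 -199.6 phi 0.2 tilt [-0.022  0.004] q6 -0.39 F [-0.2 -0.   0. ]
R [[-0.099, 0.995, -0.022], [0.995, 0.099, 0.004], [0.006, -0.022, -1.0]]
```

View pics/w11.png

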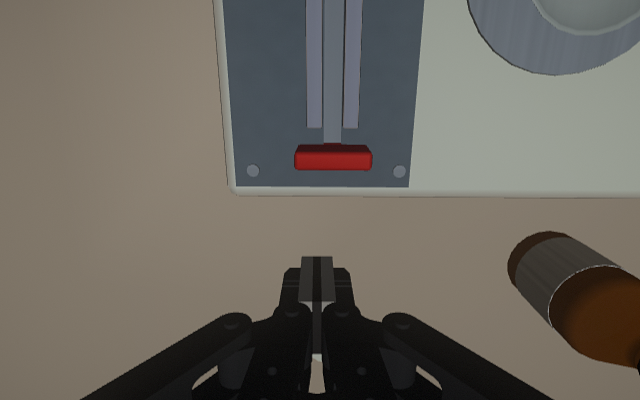

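play_rows([
  [0,[0,0.004,0.015],[0,0,0]],
  [0,[0,0.003,0.018],[0,0,0]],
  [0,[0,0,0.014],[0,0,0]],
  [0,[0,0,0.004],[0,0,0]],
  [0,[0,0,0],[0,0,0]],
])

```text
clock: 8.95
ee_pos: [555.6, -90.5, 97.4]
eef_rot: [-2.088, -2.319, 0.02]
contact_force: [1.0, 0.9, 0.3]
opening: 0.001
```

```bash
python3 rel.py; python3 slot.py w12 50 85 260
```

```text
clock 8.95 pos [555.6 -90.5  97.4] bal -0.8 -195.2 phi 0.5 tilt [-0.024  0.005] q6 -0.39 F [1.  0.9 0.3]
R [[-0.104, 0.994, -0.024], [0.995, 0.105, 0.005], [0.007, -0.024, -1.0]]
```

View pics/w12.png

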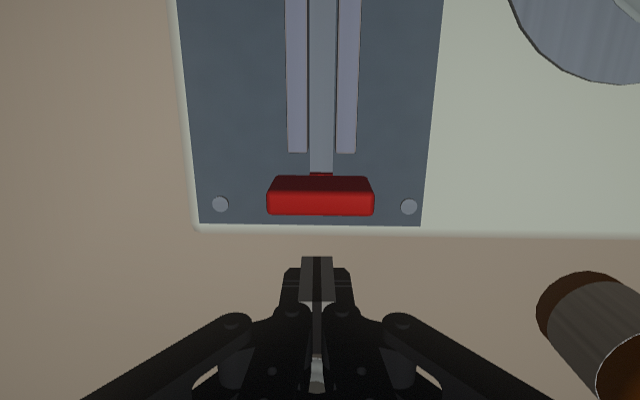

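Lined up behind the tab, at the right height. Approach slowly.

play_rows([
  [0,[0.008,0,0],[0,0,0]],
  [0,[0.006,0,0],[0,0,0]],
  [0,[0.004,0,0],[0,0,0]],
  [0,[0.004,0,0],[0,0,0]],
  [0,[0.004,0,0],[0,0,0]],
])

```text
clock: 9.62
ee_pos: [553.8, -63.6, 99.6]
eef_rot: [-2.091, -2.322, 0.018]
contact_force: [0.1, -0.9, -1.4]
opening: 0.001
```

```bash
python3 rel.py
```

```text
clock 9.625 pos [553.8 -63.6  99.6] bal -0.0 -168.3 phi 0.5 tilt [-0.02   0.003] q6 -0.34 F [ 0.1 -0.9 -1.4]
R [[-0.104, 0.994, -0.02], [0.995, 0.104, 0.003], [0.005, -0.02, -1.0]]
```

play_rows([
  [0,[0.005,0,0.001],[0,0,0]],
  [0,[0.005,0,0.001],[0,0,0]],
  [0,[0.005,0,0],[0,0,0]],
  [0,[0.005,0,0],[0,0,0]],
])

```text
clock: 10.12
ee_pos: [552.2, -43.3, 98.0]
eef_rot: [-2.092, -2.323, 0.018]
contact_force: [0.6, -1.0, 0.3]
opening: 0.003
```

```bash
python3 rel.py; python3 slot.py w13 50 85 260
```

```text
clock 10.125 pos [552.2 -43.3  98. ] bal 0.3 -148.0 phi 0.5 tilt [-0.019  0.001] q6 -0.31 F [ 0.6 -1.   0.3]
R [[-0.104, 0.994, -0.019], [0.995, 0.104, 0.001], [0.003, -0.019, -1.0]]
```

View pics/w13.png

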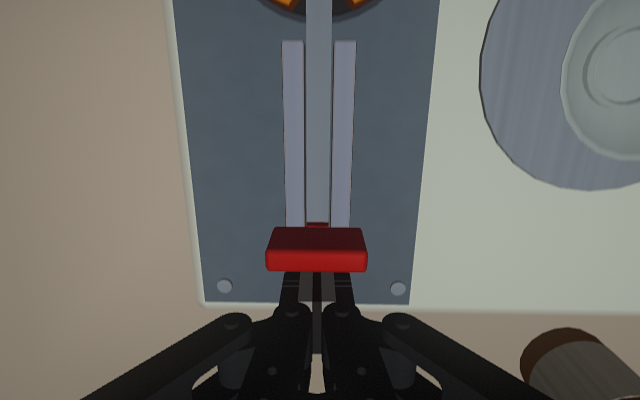

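The tab is moving with the fingers, and the nose is at the disc's mouth under about 1 N. Continue.

play_rows([
  [0,[0.005,0,0],[0,0,0]],
  [0,[0.005,0,0],[0,0,0]],
  [0,[0.005,0,0],[0,0,0]],
  [0,[0.005,0,0],[0,0,0]],
  [0,[0.005,0,0],[0,0,0]],
  [0,[0.005,0,0],[0,0,0]],
  [0,[0.005,0,0],[0,0,0]],
  [0,[0.005,0,0],[0,0,0]],
])

```text
clock: 11.18
ee_pos: [548.0, -0.3, 98.0]
eef_rot: [-2.092, -2.324, 0.017]
contact_force: [0.2, -1.1, 0.6]
opening: -0.003
```

```bash
python3 rel.py; python3 slot.py w14 50 85 260
```

```text
clock 11.175 pos [ 5.48e+02 -3.00e-01  9.80e+01] bal 0.2 -104.7 phi 0.5 tilt [-0.018  0.002] q6 -0.23 F [ 0.2 -1.1  0.6]
R [[-0.104, 0.994, -0.018], [0.995, 0.104, 0.002], [0.004, -0.018, -1.0]]
L theta -2.39 offset -22.31 35
R theta -2.39 offset -22.31 35
```

View pics/w14.png

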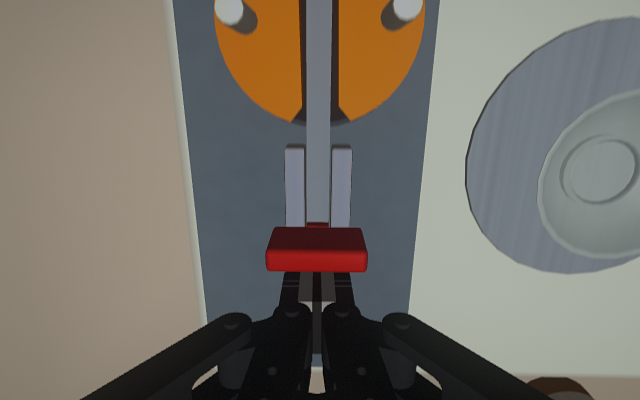

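play_rows([
  [0,[0.005,0,0],[0,0,0]],
  [0,[0.005,0,0],[0,0,0]],
  [0,[0.005,0,0],[0,0,0]],
  [0,[0.004,0,0],[0,0,0]],
  [0,[0.003,0,0],[0,0,0]],
  [0,[0.003,0,0],[0,0,0]],
])

```text
clock: 11.98
ee_pos: [545.1, 26.8, 98.1]
eef_rot: [-2.092, -2.323, 0.017]
contact_force: [0.4, -1.5, -1.2]
opening: -0.002
```

```bash
python3 rel.py
```

```text
clock 11.975 pos [545.1  26.8  98.1] bal 0.0 -77.5 phi 0.5 tilt [-0.018  0.002] q6 -0.18 F [ 0.4 -1.5 -1.2]
R [[-0.104, 0.994, -0.018], [0.995, 0.104, 0.002], [0.004, -0.018, -1.0]]
```

play_rows([
  [0,[0.003,0,0],[0,0,0]],
  [0,[0.002,0,0],[0,0,0]],
])

```text
clock: 12.22
ee_pos: [544.6, 32.2, 98.1]
eef_rot: [-2.092, -2.323, 0.016]
contact_force: [0.3, -1.9, 0.2]
opening: 0.0
```

play_rows([
  [0,[0.002,0,0],[0,0,0]],
])

```text
clock: 12.35
ee_pos: [544.6, 33.1, 98.1]
eef_rot: [-2.092, -2.326, 0.019]
contact_force: [0.2, -8.6, -0.2]
opening: 0.005
```

play_rows([
  [0,[0.002,0,0],[0,0,0]],
])

```text
clock: 12.48
ee_pos: [544.6, 33.1, 98.2]
eef_rot: [-2.092, -2.33, 0.024]
contact_force: [0.4, -8.8, -1.7]
opening: -0.004
```

```bash
python3 rel.py;python3 slot.py w15 80 140 318
```

```text
clock 12.475 pos [544.6  33.1  98.2] bal 0.1 -71.2 phi 0.6 tilt [-0.018 -0.005] q6 -0.17 F [ 0.4 -8.8 -1.7]
R [[-0.107, 0.994, -0.018], [0.994, 0.107, -0.005], [-0.003, -0.018, -1.0]]
L theta 1.53 offset -7.12 60
R theta 1.7 offset 7.89 60
```

View pics/w15.png

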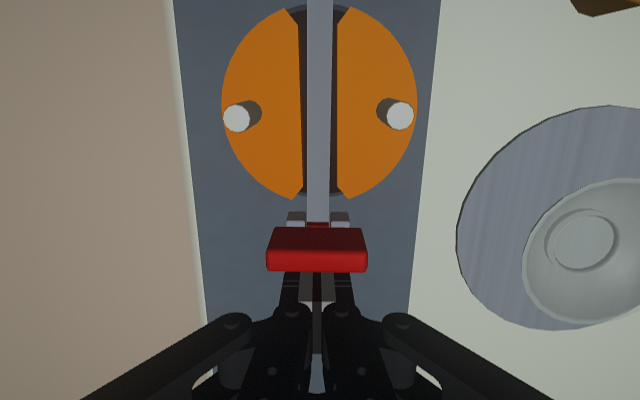

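The bar meets the firm stop (8.8 N) where it should be, with TCP at −71 mm. Back off and check.

play_rows([
  [0,[-0.004,0,0],[0,0,0]],
  [0,[-0.012,0,0],[0,0,0]],
  [0,[-0.012,0,-0.01],[0,0,0]],
  [0,[-0.015,0,-0.03],[0,0,0]],
  [0,[-0.015,0,-0.03],[0,0,0]],
  [0,[0,0,-0.03],[0,0,0]],
  [0,[0,0,-0.03],[0,0,0]],
  [0,[0,0,0],[0,0,0]],
  [0,[0,0,0],[0,0,0]],
])

```text
clock: 13.65
ee_pos: [552.3, -29.2, 234.7]
eef_rot: [-2.095, -2.323, 0.021]
contact_force: [0.2, 0.4, -0.8]
opening: 0.003
```

```bash
python3 rel.py;python3 slot.py w16 110 150 318; python3 - <<'E'
from h import *
for n in ['scene','side']: cv2.imwrite(f'pics/{n}9.png',imaging.grab_frame(n))
a=[cv2.resize(cv2.imread('pics/scene9.png')[160:270,245:385],None,fx=3,fy=3),cv2.resize(cv2.imread('pics/side9.png')[140:250,255:395],None,fx=3,fy=3)]
cv2.imwrite('pics/c9.png',np.vstack(a)[:600])
E
```

```text
clock 13.65 pos [552.3 -29.2 234.7] bal 1.7 -133.9 phi 0.4 tilt [-0.019 -0.001] q6 -0.28 F [ 0.2  0.4 -0.8]
R [[-0.103, 0.995, -0.019], [0.995, 0.103, -0.001], [0.001, -0.019, -1.0]]
```

View pics/w16.png

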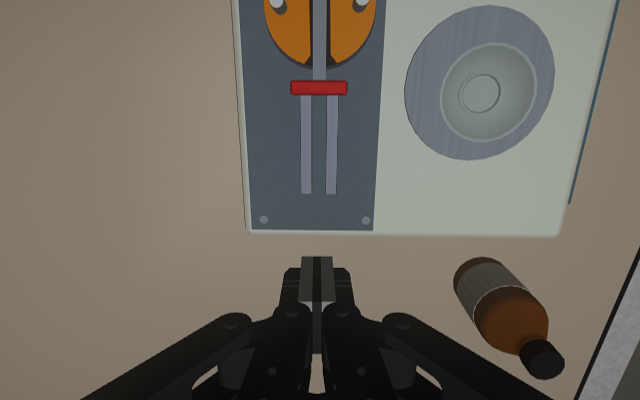

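View pics/c9.png

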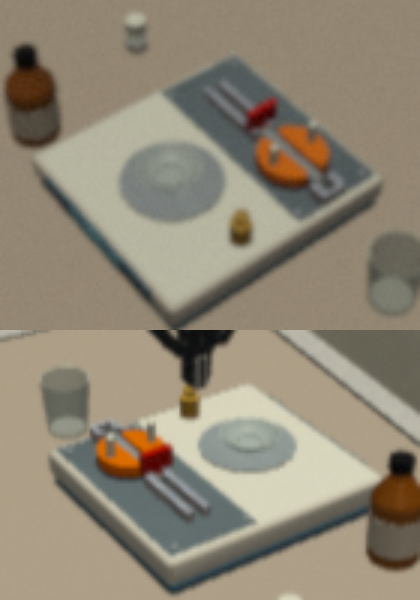

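```bash
python3 - <<'E'
from h import *
D=np.array([537.7,104.]);xb=np.array([.995,.096]);yb=np.array([-.096,.995])
C=cam('wrist');h=cv2.cvtColor(cv2.imread('pics/w16.png'),cv2.COLOR_BGR2HSV)
m=cv2.inRange(h,(0,150,60),(5,255,255))|cv2.inRange(h,(170,150,60),(180,255,255))
q=np.argwhere(m);v0,v1=np.percentile(q[:,0],[1,99]);u=q[:,1].mean();print(v0,v1)
for v,z in ((v0,95),(v1,95),(v1,69)): print(z,((onz(C,u,v,z)[:2]-D)@yb).round(1))
E
```

```text
81.0 94.0
95 -51.0
95 -59.6
69 -60.4
```

The tab's back face is about 60 mm from the axis, so the bar has slid about 100 mm.

```bash
python3 -c "
from workcell import ticket;print(ticket.hand_in())"
```

```text
the job is handed in; nothing more can be done
None
```

The transit lock is set: the disc's slot is in line with the bar, and the bar is through it and home in the keeper. I handed the job in at about 14 s of the 48 s; no verdict is reported.

- **Disc:** I turned it about 68° clockwise by pushing the peg nearer the keeper with the closed fingertips. The wrist force was about 3 N where I read it. Before I touched the tab, the slot measured about 0.03 rad off the bar. With the bar fully in, it still measured 0.03 rad, against a limit of 0.09.
- **Bar:** I pushed the red tab at 1–2 N until it met the rubber stop at 8.8 N. After I backed off, the tab's back face measured about 60 mm from the disc's axis, so the bar had slid about 100 mm.
- **Surroundings:** the last views from all three cameras show the fingers clear of everything. The dish, weight, vial, reagent bottle and beaker look unmoved. I judged that by eye and did not measure it. I did not check the spatula and marker again, but the arm never went near them while low.

No check failed. The last slot-angle measurement after lifting off gave no reading, because the disc was partly outside the wrist view. The 0.03 rad figure with the bar in is therefore from just before I backed off.

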